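# Set the splint jig and hold its spring jaw open

### The arm

A 6-joint arm with a two-finger parallel gripper is mounted at the origin on the work surface. World frame = base frame: x ahead of the robot, y to its left, z up, the work surface at z = 0. Lengths are in m, angles in rad, forces in N, time in s.
With the tool pointing down it reaches from about 0.375 to 0.925 m from the base axis. Payload 5.7 kg.
Tool frame: the origin (TCP) lies midway between the tips of the shut fingers; the grasp point (between the pads) lies 19 mm behind it; z points along the fingers, y is the line along which they close (so a half turn about z gives the same grasp; the last joint's range is limited). The gripper opens to 88 mm and grips with 3 to 60 N. Pads are 20 mm wide; open, the fingers measure 115 mm over their backs; the gripper's body (75 mm by 178 mm) begins 61 mm behind the grasp point.
Start: joints at [-1.44, 0.359, 1.51, -0, 1.272, -0.115], TCP at [0.146, -0.582, 0.195] pointing down, gripper open.
Joint ranges: [-2.97, 2.97], [-1.01, 2.36], [0.21, 2.38], [-0.96, 4.11], [0.2, 2.71], [-2.98, 2.98]. Speed limits (rad/s): [2.39, 2.39, 3.14, 3.14, 3.14, 3.14].

### API

Orientations are given as a unit quaternion [x, y, z, w].
In Python, from bench import move_ptp, servo_line, goto_joints, move_gripper, sleep, inverse_kinematics, capture, PlanningError, close_job, spot_in, silhouettes, current_clock, current_joint_pos, current_qvel, current_joint_torque, current_position, current_orientation, current_force, current_torque, current_finger_gap, current_grip_force gives the robot as it stands. Calls block until the motion is done:
- move_ptp(position, orientation): joint-space move of the TCP to a pose.
- servo_line(position, orientation=None, rate=0.15, contact_N=None): straight line of the TCP; orientation=None keeps the orientation; rate is the mean speed in m/s. With contact_N (N) it stops when the force on the tool has changed by that much, and returns True; else False.
- goto_joints(angles): joint-space move.
- move_gripper(opening): finger opening in m; the grip force is fixed at half the most; returns when the fingers have stopped.
- sleep(seconds).
- inverse_kinematics(position, orientation): joint angles nearest the present ones, or None.
- capture(name): name is "scene" or "top" or "wrist"; returns a dict with "image" (480x640x3 uint8, blue, green, red), "range_z" (480x640 float32, m along the optical axis (not along the pixel's ray), 0 where there is no reading), "intrinsics" (3x3 intrinsics, pixels), "k1" (the pictures are not rectified: a ray, as slopes to the right and down, at radius r is drawn at 1 + k1 r^2 times it, then the intrinsics apply), "R" (3x3) and "t" (3): a world point X has camera coordinates R X + t. Camera axes: x right, y down, z forward; pixel columns grow to the right and rows downward; lengths in m; the calibration is good to about 2 mm. A picture is of the moment at which its call begins.
A pose or a line that the arm cannot do raises PlanningError and nothing moves.
- close_job(): hands the job in; it is judged then, once.
Trained networks look in the newest picture that a camera, given by its name, has taken for a name from the list of things; names that differ only in an ending like _2 or _b are one class to them, and where a whole thing is asked for, a point or a joint stands for the part that bears it (a point fixed in the world has none). Each returns a list of dicts, best first, with "conf" (0 to 1); they miss things now and then, are a little off and sometimes report something else, mostly with a low value. They report only what shows in the picture. A call takes as long as a camera call.
- spot_in(camera, query): "xy" ([column, row] in pixels, amid what is visible of it).
- silhouettes(camera, query): "region" (480x640 bool, what is visible of it) and "xy" ([column, row] in pixels, amid what is visible of it).
Readings, each from a call of its own:
- current_clock(): time.
- current_joint_pos(): joint angles.
- current_qvel(): joint speeds.
- current_joint_torque(): joint torques, N m.
- current_position(): TCP position.
- current_orientation(): TCP orientation.
- current_force(): force on the tool from outside, world axes, zero at the start.
- current_torque(): the same for the moment, N m.
- current_finger_gap(): finger opening in m.
- current_grip_force(): force on a finger pad.
Only numpy, scipy, OpenCV 4.12 (cv2) and the standard library are available. Lean on these libraries where they do the work, as an engineer would, in place of code of your own. Each camera call takes 0.05 s, during which the arm holds its last target. There are 200 camera calls.

### The job

Get the splint jig ready for a bundle of bamboo: first slide the length stop along its rail until its pointer lines up with the black arrow beside the rail, and leave it there. Then pull the spring jaw away from the fence by its upright handle until its pointer lines up with its own arrow, and finish while still holding it there, because it springs shut if let go. Leave the jars, brush pot and pliers where they are.

Things in the scene. Friction and masses are not known exactly. Their poses are not given: they have to be found in the camera images.
- jig: plywood board fixed to the bench, 230 (x) x 370 (y) x 18 mm; origin: centre of its underside on the bench top, z up. A wooden fence, 44 mm high, runs along y at the far edge (near face x = +79 mm). The length stop slides along y in the right half (-y), the spring jaw along x in the left half (+y). The spring barrel behind the jaw (x = -115 to -71, y = 115 mm) is 43 mm high.
- stop: length stop: aluminium carriage on a rail, 36 mm wide along y, with an upright round wooden knob 22 mm thick; origin on the knob's axis at the board's top face; axes as the jig's. Carriage top 24 mm, knob top 72 mm over the origin. Slides at x = 35 mm of the jig between y = -140 and +35 mm; starts near the -y end, 30 to 152 mm short of its arrow; takes about 3 N and stays where left.
- stop_knob (a point): the point to grip on the stop's knob: on its axis, 54 mm over the board's top, 18 mm below the knob's top
- stop_pointer (a point): tip of the thin dark steel pointer, 3 mm wide, that sticks out of the stop towards the robot (-x of the jig); it has the same y in the jig frame as the knob's axis
- stop_mark: flat black arrow, 23 mm wide, 23 mm long, 5 mm thick, fixed on the strip on the robot's side of the stop's rail; origin at the arrow's tip (underside), which points to the jig's +x; axes as the jig's. The stop is on its arrow when stop pointer and arrow tip have the same y in this frame.
- jaw: spring jaw: steel slide with an upright flat wooden handle, 16 (x) x 30 (y) mm; origin on the handle's axis at the board's top face; axes as the jig's. Slide top 24 mm, handle top 74 mm over the origin. Shut: x = 25, y = 115 mm of the jig; it is pulled along the jig's -x, 70 mm at most. A spring pulls it shut with 6 N plus 110 N/m of pull: 10 to 13 N at the arrow.
- jaw_handle (a point): the point to grip on the jaw's handle: on its axis, 56 mm over the board's top, 18 mm below the handle's top
- jaw_pointer (a point): tip of the thin dark steel pointer, 3 mm wide, on the jaw's left side (+y of the jig); it has the same x in the jig frame as the handle's axis
- jaw_mark: flat black arrow like the other, clipped to the strip at the left (+y) of the jaw, 35 to 57 mm from the shut jaw's pointer; origin at the arrow's tip (underside), which points to the jig's -y; axes parallel to the jig's. The jaw is on its arrow when jaw pointer and arrow tip have the same x in this frame.
- jar_a: closed paint jar, 68 mm across, 75 mm high, black lid, loose beside the jig; origin at the centre of its underside; leave alone
- jar_b: closed paint jar, 68 mm across, 75 mm high, black lid, loose beside the jig; origin at the centre of its underside; leave alone
- brush_pot: light wooden pot, 90 mm across, 110 mm high, with brushes to 205 mm, loose at the left of the jig; origin at the centre of its underside; leave alone
- pliers: pliers, 170 mm long along their x, 60 mm wide over the handles, 17 mm thick, lying beyond the fence; origin near the pivot on the bench top; leave alone

How it is judged:
By the outcome, as a careful person would: the job done as asked, in the order asked, and still so for the second after the job is handed in, while the arm keeps its last pose, push and grip.
It also fails if it takes over 43 s, if anything falls off the work surface, if the arm or the gripper's body presses on something with over 40 N, if the wrist force passes 120 N, or if a joint passes its speed limit or range.

## Working session

There is one attempt and no reset: what is moved stays moved. The work goes in short steps, each a Python script; the robot and the scene stay as the last script left them, time stands still between calls to the robot, and variables do not carry over. Pictures are saved under pics/ and viewed, at most 10 in all, crops included, and the job is handed in when it is done.

```bash
mkdir -p pics; cat > h.py <<'E'
import numpy as np, cv2
from bench import *
def ray(c,uv):
    K=c["intrinsics"]; D=np.array([c["k1"],0,0,0,0.])
    p=cv2.undistortPoints(np.array([[uv]],float),np.array(K,float),D)[0,0]
    return np.array([p[0],p[1],1.])
def at_z(c,uv,z):
    R=np.array(c["R"]);t=np.array(c["t"]); d=R.T@ray(c,uv); o=-R.T@t
    return o+d*(z-o[2])/d[2]
def at_depth(c,uv):
    R=np.array(c["R"]);t=np.array(c["t"]); u,v=int(round(uv[0])),int(round(uv[1]))
    w=c["range_z"][max(v-1,0):v+2,max(u-1,0):u+2]; w=w[w>0]
    return R.T@(ray(c,uv)*np.median(w)-t) if len(w) else None
def proj(c,X):
    R=np.array(c["R"]);t=np.array(c["t"])
    return cv2.projectPoints(np.array([X],float),cv2.Rodrigues(R)[0],t,np.array(c["intrinsics"],float),np.array([c["k1"],0,0,0,0.]))[0][0,0]
E
python3 - <<'E'
from h import *
np.set_printoptions(precision=4,suppress=True)
for cam in ("top","scene"):
    c=capture(cam); cv2.imwrite(f"pics/{cam}0.png",c["image"])
    print(cam,c["k1"],-np.array(c["R"]).T@c["t"],np.diag(c["intrinsics"]))
    for q in "jig stop stop_knob stop_pointer stop_mark jaw jaw_handle jaw_pointer jaw_mark jar_a brush_pot pliers".split():
        for d in spot_in(cam,q)[:2]:
            print(q,round(d["conf"],2),np.round(d["xy"],1),at_depth(c,d["xy"]))
print(current_clock(),current_orientation())
E
```

```text
top -0.06883253580786533 [0.389  0.0622 1.2219] [607.5235 607.5235   1.    ]
jig 0.48 [312.3 301.3] [0.4912 0.0785 0.0248]
stop 0.57 [376.  286.3] [ 0.513  -0.0418  0.088 ]
stop_knob 0.87 [376.8 285.3] [ 0.5149 -0.0434  0.088 ]
stop_pointer 0.71 [374.8 286.5] [ 0.5127 -0.0396  0.088 ]
stop_mark 0.54 [314.  299.2] [0.4952 0.0751 0.0256]
jaw 0.71 [252.4 260.8] [0.5622 0.19   0.0926]
jaw_handle 0.83 [250.1 260. ] [0.5641 0.1946 0.0904]
jaw_pointer 0.61 [251.2 263.7] [0.5578 0.193  0.0851]
jar_a 0.95 [452.8 293.4] [ 0.4999 -0.1888  0.0733]
jar_a 0.72 [431.7 359.6] [ 0.3767 -0.1438  0.0743]
brush_pot 0.9 [171.2 206.9] [0.6795 0.3599 0.0457]
pliers 0.89 [336.5 183.3] [0.7343 0.0277 0.0149]
scene -0.13514957712324419 [ 1.767  -0.0557  0.9429] [586.436 586.436   1.   ]
jig 0.93 [308.  252.6] [0.5412 0.0879 0.0225]
stop 0.77 [255.6 244.1] [ 0.5264 -0.0476  0.0499]
stop_knob 0.88 [257.2 245.4] [ 0.5267 -0.0437  0.0456]
stop_pointer 0.71 [255.8 242.4] [ 0.5265 -0.0468  0.0554]
stop_pointer 0.7 [371.5 246.4] [0.5257 0.2611 0.0178]
jaw 0.87 [349.9 250.5] [0.5736 0.1928 0.0448]
jaw 0.21 [309.5 252.6] [0.5435 0.0916 0.0239]
jaw_handle 0.89 [348.8 247.7] [0.5728 0.1896 0.0535]
jaw_pointer 0.9 [349.1 246.8] [0.5726 0.1903 0.0561]
jaw_pointer 0.74 [303.9 243.2] [0.4954 0.082  0.0205]
jaw_mark 0.61 [365.5 246.8] [0.5307 0.2435 0.0215]
brush_pot 0.69 [417.1 264.4] [0.7171 0.3263 0.099 ]
brush_pot 0.66 [256.  245.4] [ 0.5275 -0.0468  0.0465]
pliers 0.87 [291.3 310.7] [0.7498 0.0248 0.0124]
1.3 [ 0.9925  0.1226 -0.     -0.0001]
```

```bash
python3 - <<'E'
import cv2
i=cv2.imread("pics/top0.png")[170:400,150:480]
cv2.imwrite("pics/top0c.png",cv2.resize(i,None,fx=2.4,fy=2.4,interpolation=cv2.INTER_CUBIC))
i=cv2.imread("pics/scene0.png")[190:340,210:440]
cv2.imwrite("pics/scene0c.png",cv2.resize(i,None,fx=3.4,fy=3.4,interpolation=cv2.INTER_CUBIC))
E
```

```text
(no output)
```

View pics/top0c.png

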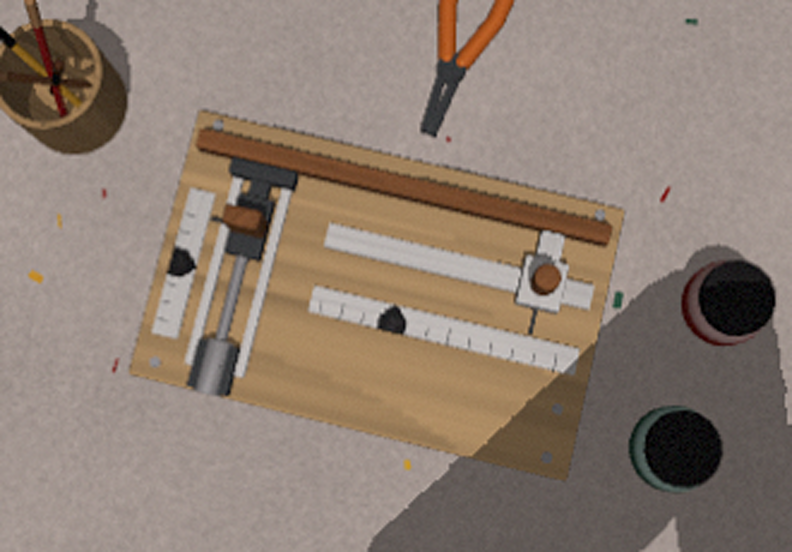

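View pics/scene0c.png

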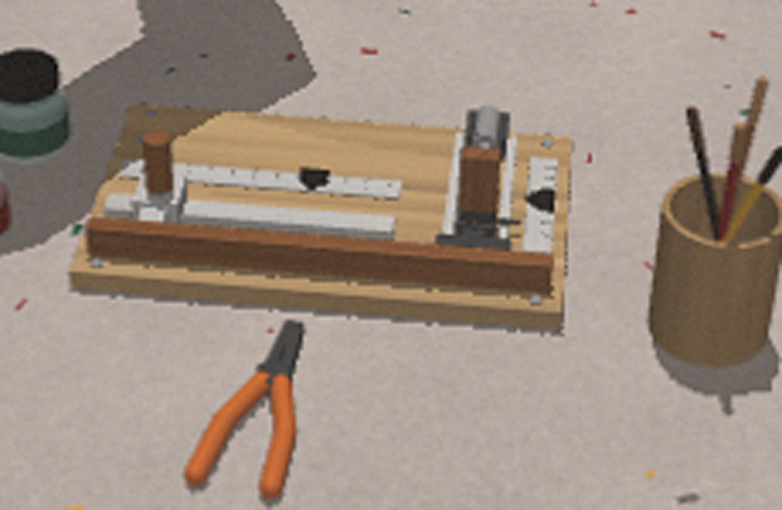

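The top view shows the board turned about -13°. The stop's knob is at about (377,286) px and its pointer tip at (371,308). The stop arrow tip is near (313,297), the jaw handle near (251,261) and the jaw arrow tip near (230,278). The jars are on the right and the pot at the far left, all clear of the work. I'll fit the jig pose and hover over it with the wrist camera.

```bash
cat >> h.py <<'E'
def quat(ang):  # tool down, closing axis at world angle ang (rad)
    a=(ang+np.pi/2)/2; return [float(np.cos(a)),float(np.sin(a)),0.,0.]
E
python3 - <<'E'
from h import *
np.set_printoptions(precision=4,suppress=True)
c=capture("top"); im=c["image"].copy()
P=[at_z(c,(150+u/2.4-.3,170+v/2.4-.3),.018)[:2] for u,v in ((200,110),(623,208),(567,480),(131,375))]
L=np.array([(.115,.185),(.115,-.185),(-.115,-.185),(-.115,.185)]); P=np.array(P)
lc,pc=L.mean(0),P.mean(0); H=(L-lc).T@(P-pc); th=np.arctan2(H[0,1]-H[1,0],H[0,0]+H[1,1])
R=np.array([[np.cos(th),-np.sin(th)],[np.sin(th),np.cos(th)]]); o=pc-R@lc
print("jig",o,np.degrees(th),"resid mm",(L@R.T+o-P)*1e3)
np.savez("jig.npz",o=o,th=th)
f=lambda p:R.T@(np.array(p[:2])-o)
for n,uv,z in (("stop",(376.8,285.3),.09),("sptr",(371,308),.03),("smark",(313,297),.026),("jaw",(250.5,260.3),.092),("jmark",(230.5,279),.026)): print(n,f(at_z(c,uv,z)))
p=R@np.array([-.0,-.05])+o
for a in (th+np.pi/2,th-np.pi/2): 
    for z in (.25,.3): print(z,inverse_kinematics([*p,z],quat(a)))
move_ptp([*p,.28],quat(th-np.pi/2))
w=capture("wrist"); cv2.imwrite("pics/w1.png",w["image"])
print(current_clock(),current_position(),-w["R"].T@w["t"],w["R"])
for q in "stop_knob stop_pointer stop_mark jaw_mark jaw_pointer jaw_handle".split():
    print(q,[(round(d["conf"],2),np.round(d["xy"],1)) for d in spot_in("wrist",q)[:2]])
E
```

```text
jig [0.5124 0.0877] -13.572295280549401 resid mm [[ 0.4111  1.3026]
 [ 0.2741 -2.6204]
 [-0.4655 -1.1399]
 [-0.2196  2.4577]]
stop [ 0.033  -0.1267]
sptr [-0.0054 -0.1289]
smark [-0.01   -0.0133]
jaw [0.0247 0.1149]
jmark [-0.0127  0.1542]
0.25 [-0.0597  0.1674  1.6384 -0.      1.3357 -1.3937]
0.3 [-0.0597  0.1319  1.559  -0.      1.4507 -1.3937]
0.25 [-0.0597  0.1674  1.6384 -0.      1.3357  1.7479]
0.3 [-0.0597  0.1319  1.559  -0.      1.4507  1.7479]
3.95 [0.5007 0.0384 0.2799] [0.5665 0.0223 0.4688] [[-0.2364 -0.9717  0.0014]
 [-0.9412  0.2293  0.2482]
 [-0.2415  0.0574 -0.9687]]
stop_knob [(0.71, array([378.3, 180. ]))]
stop_pointer [(0.8, array([377.2, 176.9]))]
stop_mark [(0.65, array([481.6, 265.8])), (0.56, array([287.9, 225.4]))]
jaw_mark [(0.59, array([151.9, 221.1]))]
jaw_pointer [(0.76, array([183.5, 188.4])), (0.41, array([277.9, 196.5]))]
jaw_handle [(0.82, array([184.7, 186.3]))]
```

View pics/w1.png

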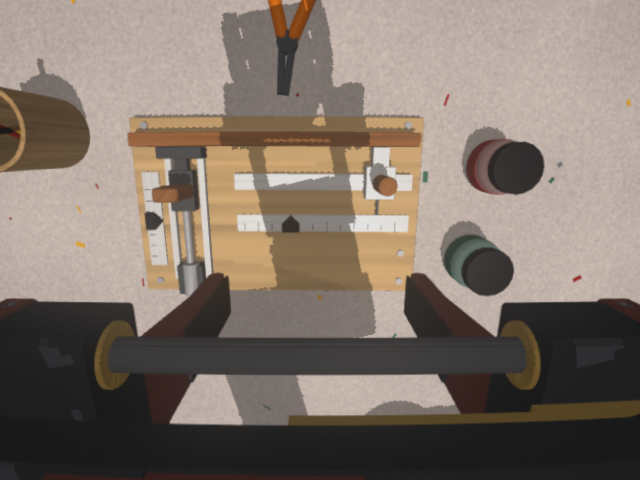

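The wrist view shows the knob at (387,185), its pointer tip at (377,212), the stop arrow tip at (290,216) and the jaw arrow tip at (162,220). I'll grip the knob with the tool flipped, which puts the wrist camera on the pointer side.

```bash
cat >> h.py <<'E'
try:
    _z=np.load("jig.npz"); o=_z["o"]; th=float(_z["th"])
    RJ=np.array([[np.cos(th),-np.sin(th)],[np.sin(th),np.cos(th)]])
    W=lambda x,y,z:[*(RJ@np.array([x,y])+o),z]
    J=lambda p:RJ.T@(np.array(p[:2])-o)
except FileNotFoundError: pass
E
python3 - <<'E'
from h import *
np.set_printoptions(precision=4,suppress=True)
q=quat(th+np.pi/2)
move_ptp(W(.034,-.127,.16),q)
servo_line(W(.034,-.127,.053),rate=.12,contact_N=8)
print(J(current_position()),current_position()[2],current_force())
move_gripper(0.0)
print(current_finger_gap(),current_grip_force(),J(current_position()),current_force(),current_clock())
w=capture("wrist"); cv2.imwrite("pics/w2.png",w["image"])
for n in "stop_pointer stop_mark stop_knob".split():
    print(n,[(round(d["conf"],2),np.round(d["xy"],1)) for d in spot_in("wrist",n)[:2]])
print(proj(w,W(-.01,-.0133,.026)),proj(w,W(-.005,-.127,.03)))
E
```

```text
[ 0.0346 -0.127 ] 0.053523995371340005 [0.6053 0.7899 0.2612]
0.02094308321030938 30.000031292438507 [ 0.034  -0.1271] [-0.8322 -0.7383 -0.4638] 9.1167
stop_pointer [(0.67, array([315. , 269.1]))]
stop_mark []
stop_knob [(0.61, array([316.7, 272. ]))]
[499.3678 194.2786] [318.0961 202.6268]
```

View pics/w2.png

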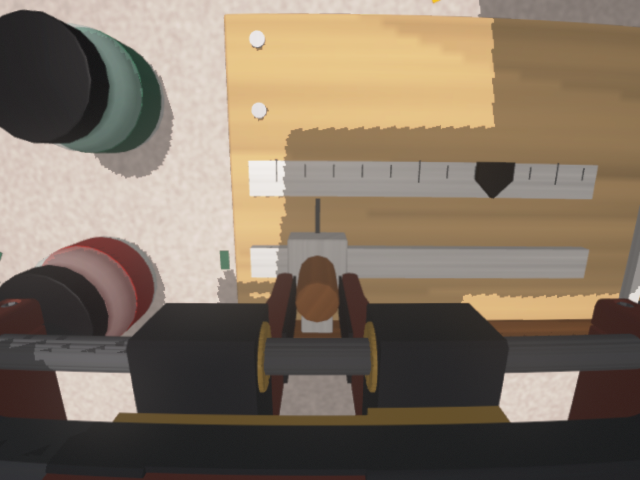

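The view is clear: knob gripped, pointer tip at (318,199), arrow tip at (493,198). Now I'll slide the stop.

```bash
python3 - <<'E'
from h import *
np.set_printoptions(precision=4,suppress=True)
w=capture("wrist")
a=J(at_z(w,(493,197.5),.026)); b=J(at_z(w,(318,199),.026)); print(a,b)
d=a[1]-b[1]; y0=J(current_position())[1]
servo_line(W(.034,y0+d,.053),rate=.08)
sleep(.2)
print(d,J(current_position()),current_force(),current_finger_gap(),current_clock())
w=capture("wrist"); 
cv2.imwrite("pics/w3.png",cv2.resize(w["image"][140:260,240:400],None,fx=5,fy=5,interpolation=cv2.INTER_CUBIC))
for z in (.02,.026,.03): print(proj(w,W(-.01,J(current_position())[1],z)),proj(w,W(-.03,J(current_position())[1],z)))
E
```

```text
[-0.008  -0.0171] [-0.0067 -0.127 ]
0.10989414218885879 [ 0.0345 -0.0168] [ 4.8676  0.5763 -5.9492] 0.02109847107070017 11.0917
[317.7436 191.8774] [317.6955 159.6318]
[317.7659 192.8834] [317.717  159.7653]
[317.7815 193.5848] [317.732  159.8586]
```

View pics/w3.png

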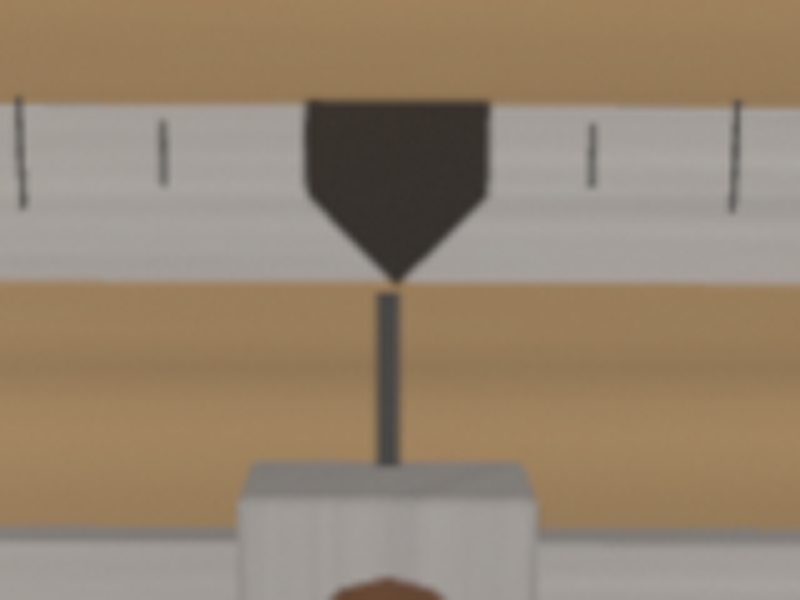

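The pointer is at 388 and the arrow tip at 397 in the crop, at 8 px/mm, so the stop is 1.1 mm short. I'll correct that, release, and measure the residual numerically.

```bash
cat >> h.py <<'E'
def crop(w,name,r0,r1,c0,c1):
    cv2.imwrite(f"pics/{name}.png",cv2.resize(w["image"][r0:r1,c0:c1],None,fx=5,fy=5,interpolation=cv2.INTER_CUBIC))
E
python3 - <<'E'
from h import *
np.set_printoptions(precision=4,suppress=True)
y=J(current_position())[1]
servo_line(W(.0345,y+.0012,.053),rate=.02); sleep(.2)
print(J(current_position()),current_force())
move_gripper(.05); sleep(.1)
w=capture("wrist"); crop(w,"w4",140,260,240,400)
servo_line(W(.0345,y+.0012,.15),rate=.2)
print(current_clock())
E
```

```text
[ 0.0345 -0.0158] [ 2.6672 -3.2849 -3.4477]
13.0167
```

View pics/w4.png

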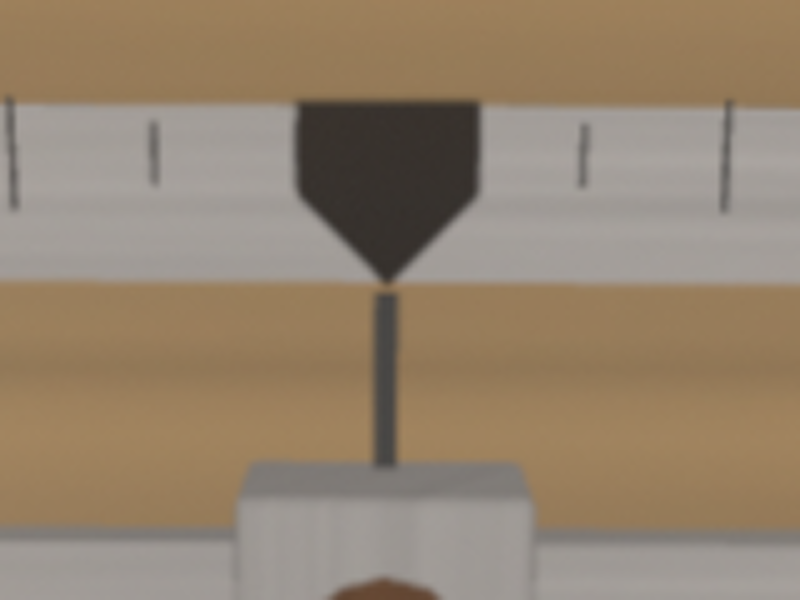

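The pointer now sits on the arrow, 386 against 388 px (about 0.2 mm), and the stop is released. Next is the jaw, with the camera on its pointer side.

```bash
python3 - <<'E'
from h import *
np.set_printoptions(precision=4,suppress=True)
q=quat(th); print(inverse_kinematics(W(.025,.115,.16),q),inverse_kinematics(W(-.03,.115,.055),q))
move_ptp(W(.025,.115,.16),q)
print(servo_line(W(.025,.115,.055),rate=.12,contact_N=8),current_position()[2])
move_gripper(0.0); sleep(.1)
print(current_finger_gap(),current_grip_force(),J(current_position()),current_force(),current_clock())
w=capture("wrist"); cv2.imwrite("pics/w5.png",w["image"])
E
```

```text
[ 0.215   0.3858  1.5614 -0.      1.1944  0.4519] [ 0.2591  0.4549  1.7651 -0.      0.9216  0.496 ]
False 0.0556719167187121
0.015888868692241195 30.00499427318573 [0.0261 0.1151] [ 2.9333 -1.8679 -0.9893] 16.3417
```

View pics/w5.png

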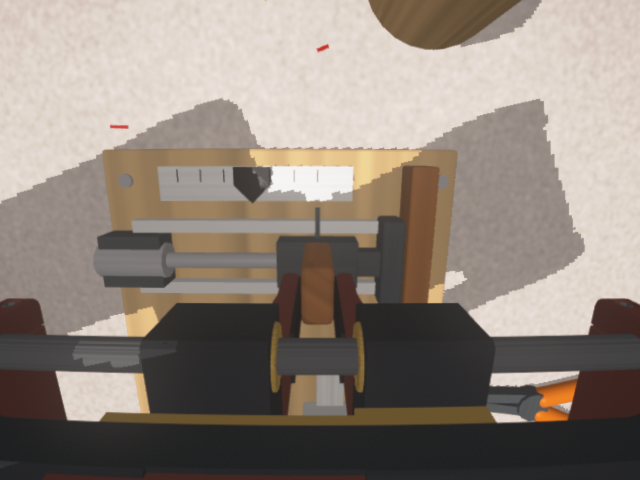

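The handle is gripped. The pointer tip is at (318,208) and the arrow tip at (253,202), so I'll pull along -x.

```bash
python3 - <<'E'
from h import *
np.set_printoptions(precision=4,suppress=True)
w=capture("wrist")
a=J(at_z(w,(253,202),.026)); b=J(at_z(w,(318,207),.026)); print(a,b)
p=J(current_position()); x=p[0]+a[0]-b[0]
servo_line(W(x,p[1],.055),rate=.06); sleep(.3)
print(x,J(current_position()),current_force(),current_finger_gap(),current_clock())
w=capture("wrist"); crop(w,"w6",140,260,240,400)
E
```

```text
[-0.0139  0.1534] [0.027  0.1502]
-0.014820816526199085 [-0.0121  0.1153] [ 9.0124 -3.8534 -6.2926] 0.015541348587567779 17.5583
```

View pics/w6.png

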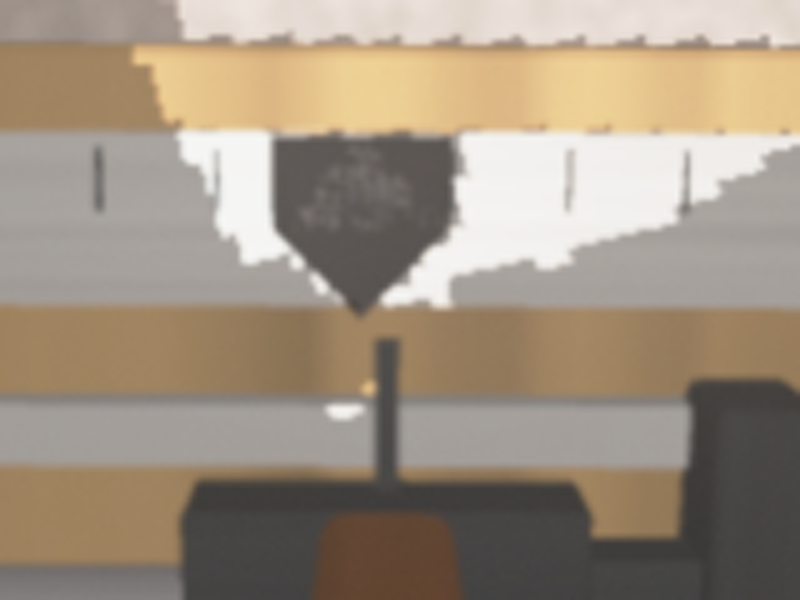

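The pointer is at 387 and the arrow tip at 361 px, so it is 3.3 mm short because the arm gives under the spring. I'll pull that much further.

```bash
python3 - <<'E'
from h import *
np.set_printoptions(precision=4,suppress=True)
p=J(current_position())
servo_line(W(-.0148-.0034,.1151,.055),rate=.02); sleep(.5)
print(J(current_position()),current_force(),current_finger_gap(),current_grip_force(),current_clock())
w=capture("wrist"); crop(w,"w7",140,260,240,400)
sleep(.5); print(J(current_position()))
E
```

```text
[-0.0152  0.1153] [10.534  -2.6453 -5.2642] 0.0153854406268444 30.013594329357147 18.425
[-0.0152  0.1153]
```

View pics/w7.png

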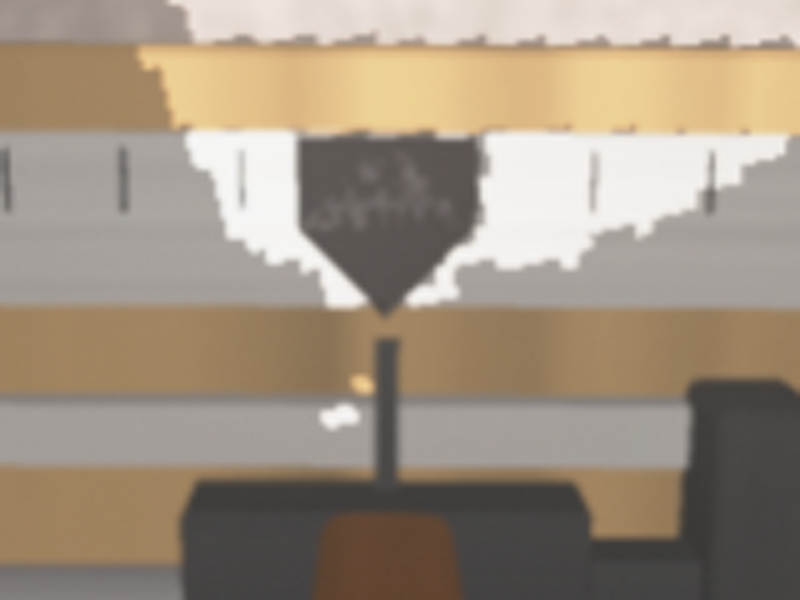

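The pointer is at 386 and the arrow tip at 386 px, so they line up and the jaw is holding steady. Handing in.

```bash
python3 -c "from bench import *; print(current_clock()); print(close_job())"
```

```text
18.975
the job is handed in; nothing more can be done
None
```

The job was handed in at 19 s: the stop is on its arrow to about 0.2 mm and released, the jaw is held steady on its own arrow, and the jars, pot and pliers were not touched.

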